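Tighten and proof the two lever screws of a shaft clamp

ROBOT

A 7-joint arm with a two-finger parallel gripper is mounted at the origin on a cart in front of the work surface, level with it; the furniture and walls round the work are solid. World frame = base frame: x ahead of the robot, y to its left, z up, the work surface at z = 0. Lengths are in m, angles in rad, forces in N, time in s.
With the tool pointing down it reaches from about 0.425 to 0.95 m from the base axis. Payload 4.7 kg.
Tool frame: the origin (TCP) lies on the centre line of the jaws, within the pads' length; the fingertips stand robot.nose_length ahead of it and the grasp point (between the pads) lies 8 mm behind it (robot.nose_length is the distance from the TCP to the fingertips, in m); z points along the fingers, y is the line along which they close (so a half turn about z gives the same grasp; the last joint's range is limited). The gripper opens to 85 mm and grips with 20 to 120 N. Pads are 22 mm wide; open, the fingers measure 114 mm over their backs; the gripper's body (76 mm by 85 mm) begins 54 mm behind the grasp point. The pads swing forward as they close: fully open they stand 13 mm farther back than shut.
Start: joints at [-1.159, 0.469, -0.049, 1.532, 0.024, 1.141, -0.082], TCP at [0.288, 0.611, 0.242] pointing down, gripper open.
Joint ranges: [-2.59, 2.59], [-0.33, 1.99], [-1.39, 1.29], [0.1, 2.45], [-1.04, 4.18], [0.21, 1.99], [-2.66, 2.66]. Speed limits (rad/s): [2.57, 2.57, 3.14, 3.14, 3.14, 3.14, 3.14].

INTERFACE

Orientations are given as [roll, pitch, yaw] about the fixed x, y, z axes, in that order (R = Rz(yaw) Ry(pitch) Rx(roll)).
In Python, from plant import robot gives the robot as it stands. Calls block until the motion is done:
- robot.goto(position, orientation): joint-space move of the TCP to a pose.
- robot.move_straight(position, vel=0.15, attitude=None, contact_N=None): straight line of the TCP; attitude=None keeps the orientation; vel is the mean speed in m/s. With contact_N (N) it stops when the force on the tool has changed by that much, and returns True; else False.
- robot.move_joints(angles): joint-space move.
- robot.grip(opening, strength=None): opening from 0.0 (shut) to 1.0 (fully open); strength is the grip in N (None keeps the last); returns when the fingers have stopped.
- robot.sleep(seconds).
- robot.inverse_kinematics(position, orientation): joint angles nearest the present ones, or None.
- robot.sense(): the state.
- robot.grab_frame(name): name is "scene" or "top"; returns a dict with "image" (420x560x3 uint8, red, green, blue), "range_z" (420x560 float32, m along the optical axis (not along the pixel's ray), 0 where there is no reading), "fx", "fy", "cx", "cy" (pixels), "R" (3x3) and "t" (3): a world point X has camera coordinates R X + t. Camera axes: x right, y down, z forward; pixel columns grow to the right and rows downward; lengths in m; the calibration is good to about 2 mm. A picture is of the moment at which its call begins.
A pose or a line that the arm cannot do raises robot.IKError and nothing moves.
- robot.close_job(): hands the job in; it is judged then, once.
The state is a dict: "t": time; "joint_pos": joint angles; "joint_velocities": joint speeds; "effort": joint torques, N m; "tcp_pos": TCP position; "tcp_rot": TCP orientation; "wrist_force": force on the tool from outside, world axes, zero at the start; "torque": the same for the moment, N m; "opening": opening from 0.0 (shut) to 1.0 (fully open); "gripper_force": force on a finger pad.
Only numpy, scipy, OpenCV 4.12 (cv2) and the standard library are available. Lean on these libraries where they do the work, as an engineer would, in place of code of your own. Each camera call takes 0.05 s, during which the arm holds its last target. There are 200 camera calls.

TASK

The shaft clamp has been left with both lever screws slack. Tighten first the left screw, then the right one: turn its lever clockwise, on past the soft resistance while the strap beds down, until it turns no further; then keep pushing on the post at the lever's end with about 10 N for two seconds to prove that it holds, never with as much as 18 N. Leave both screws tight and let go, and do not disturb the loose things around.

Things in the scene. Friction and masses are not known exactly. Their poses are not given: they have to be found in the camera images.
- clamp: steel shaft clamp fixed to the table: base plate 120 mm (x) by 210 mm (y) by 14 mm, a stepped shaft lying along its x in a saddle, and an aluminium strap across it along y (top 76 mm up) held down by two vertical clamp screws at y = +75 mm (left) and y = -75 mm (right), each with a lever. Origin: centre of the plate's underside; z up.
- left_axis (a point): point on the vertical axis of the left clamp screw, 126 mm above the table, level with the middle of the grip post; fixed to the clamp. Its lever, as found, points toward the robot and left; tightened, about to the clamp's left (20 degrees from +y toward -x).
- left_grip (a point): centre (half-way up the free part) of the upright black round post at the end of the left screw's lever: 17 mm in diameter, 85 mm from the screw's axis, top 143 mm above the table. The level lever bar, 12 mm thick, top 103 mm above the table, runs from the screw's hub to the foot of the post.
- left_screw (a joint): how far the left screw is run down, rad: found at -0.6 to -0.15 (slack), 0 = meets the strap; grows as the lever turns clockwise seen from above. Runs at about 1.4 N at the post; at 0 this rises to about 4.7 N and lever and washer creep on by an unknown 0.06 to 0.22 rad (not in this reading) as the strap beds down; then it stops dead.
- left_twist (a joint): elastic twist of the left screw shank, rad: positive under clockwise (tightening) torque, 0.01 rad per 1 N m (0.0085 rad for 10 N at the post), about 0 when nothing pushes the lever. Too small to see.
- right_axis (a point): point on the vertical axis of the right clamp screw, 126 mm above the table, level with the middle of the grip post; fixed to the clamp. Its lever, as found, points about to the clamp's right (-y); tightened, toward the robot (30 degrees from -x toward -y).
- right_grip (a point): centre (half-way up the free part) of the upright black round post at the end of the right screw's lever: 17 mm in diameter, 85 mm from the screw's axis, top 143 mm above the table. The level lever bar, 12 mm thick, top 103 mm above the table, runs from the screw's hub to the foot of the post.
- right_screw (a joint): how far the right screw is run down, rad: found at -0.6 to -0.15 (slack), 0 = meets the strap; grows as the lever turns clockwise seen from above. Runs at about 1.4 N at the post; at 0 this rises to about 4.7 N and lever and washer creep on by an unknown 0.06 to 0.22 rad (not in this reading) as the strap beds down; then it stops dead.
- right_twist (a joint): elastic twist of the right screw shank, rad: positive under clockwise (tightening) torque, 0.01 rad per 1 N m (0.0085 rad for 10 N at the post), about 0 when nothing pushes the lever. Too small to see.
- bush_mid (a point): loose bystander: bronze flanged bush standing on the table before the clamp, 39 mm wide, 40 mm high; the point is its centre.
- nut_mid (a point): loose bystander: dark slotted collet nut lying before the clamp, 41 mm wide, 19 mm high; the point is its centre.
- bolt_mid (a point): loose bystander: short hexagon bolt standing on its head behind the clamp, 42 mm high; the point is its centre.
- marker_mid (a point): loose bystander: marker pen lying on the table to the left, 126 mm long, 16 mm thick; the point is its centre.

How it is judged:
On the way, in this order (a step that is already met when the one before it is completed fails the run):
1. the left screw, run home and bedded, holds a steady tightening torque of 0.55 to 1.7 N m (6.5 to 20 N at the post) without turning for 1.2 s (value of joint left_twist between 0.0055 and 0.017 rad and value of joint left_screw above -0.04 rad and velocity of joint left_screw below 0.08 rad/s), for 1.2 s.
2. the right screw, run home and bedded, holds a steady tightening torque of 0.55 to 1.7 N m (6.5 to 20 N at the post) without turning for 1.2 s (value of joint right_twist between 0.0055 and 0.017 rad and value of joint right_screw above -0.04 rad and velocity of joint right_screw below 0.08 rad/s), for 1.2 s.
At the end, for the whole second after the job is handed in: both screws still run down (within 0.05 rad of meeting the strap or tighter), levers at rest with no torque left on them (under 0.3 N m) (value of joint each of left_screw, right_screw above -0.05 rad and value of joint left_twist between -0.003 and 0.003 rad and velocity of joint each of left_screw, right_screw below 0.05 rad/s and value of joint right_twist between -0.003 and 0.003 rad); the robot touches nothing.
It fails at once if the left screw is overtightened (more than 1.7 N m: 20 N at the post) (value of joint left_twist above 0.017 rad).
It fails at once if the right screw is overtightened (more than 1.7 N m: 20 N at the post) (value of joint right_twist above 0.017 rad).
It fails at once if a loose bystander is moved by more than 20 mm (distance of any of bush_mid, nut_mid, bolt_mid, marker_mid from where it was at the start of the episode above 0.02 m).
It also fails if it takes over 72 s, if anything falls off the work surface, if the arm or the gripper's body presses on something with over 40 N, if the wrist force passes 120 N, or if a joint passes its speed limit or range.

## Working session

There is one attempt and no reset: what is moved stays moved. The work goes in short steps, each a Python script; the robot and the scene stay as the last script left them, time stands still between calls to the robot, and variables do not carry over. Pictures are saved under pics/ and viewed, at most 10 in all, crops included, and the job is handed in when it is done.

```bash
ls; mkdir -p pics; python3 - <<'E'
from plant import robot
import cv2,numpy as np,pickle
for n in("scene","top"):
    f=robot.grab_frame(n); pickle.dump(f,open(n+".pkl","wb"))
    cv2.imwrite(f"pics/{n}0.png",f["image"][:,:,::-1])
    print(n,f["fx"],f["cx"],f["cy"],f["R"].round(3).tolist(),f["t"].round(3),-f["R"].T@f["t"])
s=robot.sense();print(s,robot.nose_length)
E
```

```text
pics
scene 473.24238611493223 280.5333147662846 209.4931727279648 [[0.653, -0.757, -0.018], [-0.522, -0.432, -0.735], [0.549, 0.489, -0.677]] [-0.26   0.378  0.649] [ 0.01112506 -0.35131487  0.7125141 ]
top 527.2863284221917 275.2026531312649 220.0968774621435 [[0.061, -0.998, 0.001], [-0.974, -0.06, -0.218], [0.218, 0.013, -0.976]] [0.063 0.529 1.18 ] [0.25445457 0.0790455  1.26719366]
{'t': 0.1, 'joint_pos': array([-1.15891283,  0.46941375, -0.04858172,  1.5335438 ,  0.02411147,
        1.14100604, -0.08227946]), 'joint_velocities': array([ 0.0005653 , -0.00316302,  0.00098706, -0.00276464,  0.00169582,
       -0.00027496, -0.00015926]), 'effort': array([ 2.58193531e-04, -5.11514461e+01, -4.72886825e-02, -2.38393039e+01,
        1.07326629e-02,  4.35083726e-03, -1.95842915e-06]), 'tcp_pos': array([0.28777394, 0.61003882, 0.24134358]), 'tcp_rot': array([-3.13980932e+00,  7.73808217e-05,  2.70085108e+00]), 'wrist_force': array([-0.52388466,  0.2424101 ,  0.12358407]), 'torque': array([ 0.0182706 ,  0.0753784 , -0.01173421]), 'gripper_force': 0.0, 'opening': 0.9990547844253184} 0.011
```

View pics/scene0.png

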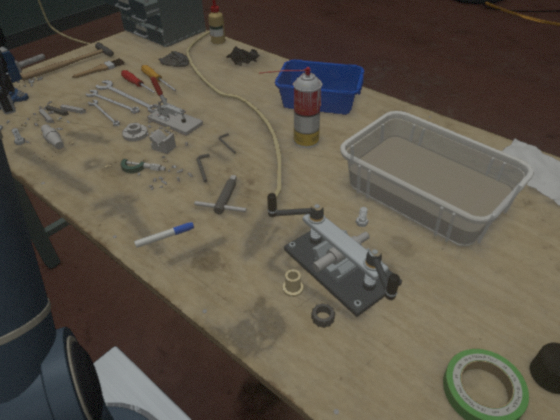

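View pics/top0.png

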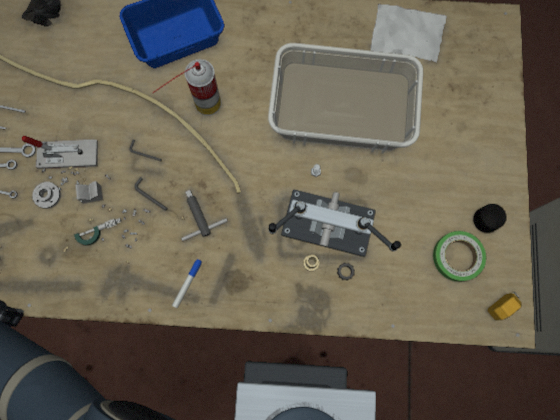

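Scene: the left post is near (271,203) and the right post near (393,288). Top: the left lever runs from hub (300,209) to post (272,228), the right from hub (368,220) to post (396,246). The bush is at (312,263), the nut at (346,271) and the bolt at (316,170). Next, a magnified crop of both views.

```bash
python3 - <<'E'
import pickle,cv2,numpy as np
a=pickle.load(open("top.pkl","rb"))["image"][180:280,255:415,::-1]
b=pickle.load(open("scene.pkl","rb"))["image"][185:315,255:415,::-1]
b=np.vstack([cv2.resize(a,None,fx=3.0,fy=3.0,interpolation=2),cv2.resize(b,None,fx=3,fy=3,interpolation=2)[:300]])
cv2.imwrite("pics/crop0.png",b)
for n,pts in (("top",[(272,228),(300,209),(368,220),(396,246)]),("scene",[(271,197),(317,211),(375,257),(393,282)])):
    f=pickle.load(open(n+".pkl","rb"))
    for u,v in pts:
        z=f["range_z"][v,u]; p=f["R"].T@(np.array([(u-f["cx"])/f["fx"]*z,(v-f["cy"])/f["fy"]*z,z])-f["t"]); print(n,u,v,p.round(3))
    m=(f["image"].max(2)<55).astype(np.uint8)
    k,l,s,c=cv2.connectedComponentsWithStats(m)
    for i in range(1,k):
        if s[i,4]>15 and 250<c[i,0]<420 and 180<c[i,1]<320: print(n,s[i],c[i].round(1))
E
```

```text
top 272 228 [0.487 0.1   0.144]
top 300 209 [0.544 0.04  0.101]
top 368 220 [ 0.533 -0.119  0.079]
top 396 246 [ 0.464 -0.171  0.142]
top [295 207  10   6  26] [299. 210.]
top [269 214  25  19  91] [276.5 225.2]
top [358 220  12   9  43] [362.9 225.4]
top [391 241  10   9  62] [395.2 245.1]
scene 271 197 [0.488 0.096 0.142]
scene 317 211 [0.544 0.032 0.105]
scene 375 257 [ 0.515 -0.114  0.106]
scene 393 282 [ 0.462 -0.176  0.139]
scene [268 194   8  17 114] [271.8 202.1]
scene [311 211  11   7  46] [315.9 214.3]
scene [311 240   9   4  18] [314.5 241.5]
scene [367 256   8   9  43] [370.  260.2]
scene [298 261  55  50  97] [326.5 287.1]
scene [386 274  14  20 198] [392.4 283.6]
scene [363 285  12   6  39] [368.2 287.7]
scene [370 294  24  11  32] [382.7 298.3]
scene [353 307  14   9  24] [359.6 311.6]
```

View pics/crop0.png

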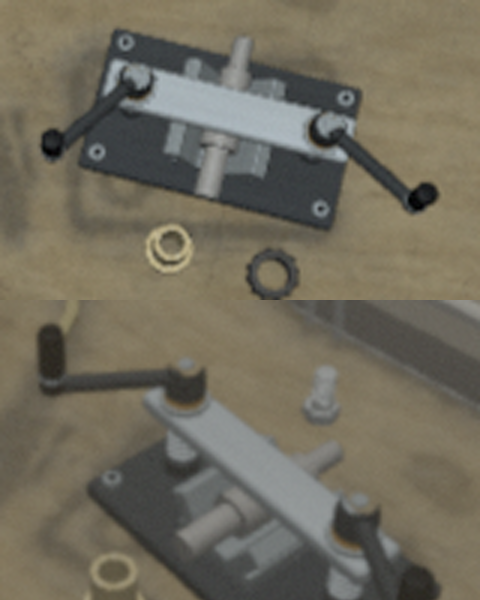

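The crop confirms it: post tops are at top-view pixels (272,227) and (395,245), hubs near (300,207) and (365,222). Depth in both views agrees. Now I'll work out the axes and posts from the point cloud.

```bash
cat > geo.py <<'E'
import numpy as np,cv2
def cloud(f):
    z=f["range_z"]; v,u=np.nonzero(z>0); d=z[v,u]
    c=np.stack([(u-f["cx"])/f["fx"]*d,(v-f["cy"])/f["fy"]*d,d],1)
    return (c-f["t"])@f["R"], f["image"][v,u]
E
python3 - <<'E'
import pickle,numpy as np,cv2
from geo import cloud
for n in("top","scene"):
    P,C=cloud(pickle.load(open(n+".pkl","rb")))
    box=(P[:,0]>.42)&(P[:,0]<.62)&(P[:,1]>-.24)&(P[:,1]<.16)
    P=P[box];C=C[box]
    st=P[(abs(P[:,2]-.074)<.008)&(C[box[box]].min(1)>110)]
    (cx,cy),wh,an=cv2.minAreaRect(st[:,:2].astype(np.float32)); print(n,"strap",cx,cy,wh,an,len(st),np.median(st[:,2]))
    for nm,p in(("L",(.487,.1)),("R",(.463,-.173)),("hubL",(.544,.036)),("hubR",(.522,-.115))):
        q=P[np.hypot(*(P[:,:2]-p).T)<.025]
        t=q[(q[:,2]>(.136 if len(nm)==1 else .109))&(q[:,2]<.16)]
        print(n,nm,len(t),t.mean(0).round(4),t.min(0).round(3),t.max(0).round(3)) if len(t) else print(nm,"none",q[:,2].max())
E
```

```text
top strap 0.5422044992446899 -0.034994274377822876 (0.19454430043697357, 0.04633002355694771) 79.51289367675781 937 0.07633588953080644
top L 48 [0.4908 0.0993 0.1424] [0.483 0.091 0.137] [0.499 0.107 0.148]
top R 49 [ 0.4676 -0.1721  0.1423] [ 0.46  -0.18   0.136] [ 0.476 -0.165  0.148]
top hubL 12 [0.5497 0.0396 0.1112] [0.544 0.036 0.109] [0.555 0.043 0.115]
top hubR 8 [ 0.5181 -0.1064  0.1099] [ 0.512 -0.112  0.109] [ 0.525 -0.099  0.112]
scene strap 0.5379554629325867 -0.03427060693502426 (0.19390185177326202, 0.03690364956855774) 78.31478881835938 1063 0.07530205393990151
scene L 58 [0.4906 0.0982 0.141 ] [0.484 0.091 0.136] [0.501 0.106 0.144]
scene R 94 [ 0.4672 -0.1735  0.1413] [ 0.46  -0.181  0.136] [ 0.477 -0.165  0.145]
scene hubL 1 [0.5535 0.0393 0.1094] [0.554 0.039 0.109] [0.554 0.039 0.109]
scene hubR 1 [ 0.5261 -0.1109  0.1091] [ 0.526 -0.111  0.109] [ 0.526 -0.111  0.109]
```

```bash
cat > job.py <<'E'
import numpy as np
from plant import robot
AX=dict(L=np.array([.5543,.039]),R=np.array([.5257,-.1083]))
POST=dict(L=np.array([.4907,.0988]),R=np.array([.4675,-.1728]))
Z,R0=.119,.0855
OPEN=.4
ang=lambda s:np.arctan2(*(POST[s]-AX[s])[::-1])
tan=lambda a:np.array([np.sin(a),-np.cos(a)])
wrap=lambda y:(y+np.pi)%(2*np.pi)-np.pi
def pose(s,a,lead,z=Z,flip=0):
    p=AX[s]+R0*np.array([np.cos(a),np.sin(a)])+lead*tan(a)
    return [*p,z],[np.pi,0,wrap(a+flip*np.pi)]
def force(a,F0,n=3):
    f=[]
    for _ in range(n): f.append(robot.sense()["wrist_force"]); robot.sleep(.02)
    return -(np.mean(f,0)-F0)[:2]@tan(a)
E
python3 - <<'E'
from job import *
for s in "LR":
  for flip in(0,1):
    for d in (0,.45,.95):
        for z in(Z,.22):
            q=robot.inverse_kinematics(*pose(s,ang(s)-d,.008,z,flip)); print(s,flip,d,z,None if q is None else np.round(q,2))
E
```

```text
L 0 0 0.119 [-0.49  0.36  0.24  2.06 -0.12  0.74  0.65]
L 0 0 0.22 [-0.54  0.22  0.29  1.96 -0.08  0.97  0.61]
L 0 0.45 0.119 [-0.55  0.41  0.31  1.98 -0.18  0.78  0.23]
L 0 0.45 0.22 [-0.59  0.28  0.35  1.89 -0.12  0.99  0.18]
L 0 0.95 0.119 [-0.59  0.48  0.41  1.89 -0.25  0.82 -0.18]
L 0 0.95 0.22 [-0.62  0.36  0.44  1.8  -0.18  1.02 -0.25]
L 1 0 0.119 [-1.1   0.59  1.12  2.09 -0.7   0.9  -1.91]
L 1 0 0.22 [-1.17  0.37  1.13  1.99 -0.39  1.02 -2.18]
L 1 0.45 0.119 [-1.08  0.66  1.11  2.01 -0.74  0.95 -2.36]
L 1 0.45 0.22 [-1.13  0.46  1.12  1.91 -0.48  1.07 -2.59]
L 1 0.95 0.119 [-0.1   0.47 -0.24  1.86  0.15  0.83  2.59]
L 1 0.95 0.22 [ 0.52  0.62 -1.17  1.73  0.61  1.21  2.19]
R 0 0 0.119 [ 1.03  0.52 -0.99  2.04  0.57  0.88  2.13]
R 0 0 0.22 [ 1.19  0.42 -1.17  1.94  0.44  1.07  2.24]
R 0 0.45 0.119 [-0.16  0.3   0.43  2.17 -0.19  0.71  2.36]
R 0 0.45 0.22 [-0.34  0.15  0.61  2.07 -0.11  0.95  2.28]
R 0 0.95 0.119 [-0.28  0.29  0.46  2.19 -0.19  0.7   1.77]
R 0 0.95 0.22 [-0.39  0.12  0.56  2.09 -0.08  0.94  1.66]
R 1 0 0.119 [-0.5   0.49  0.98  2.12 -0.57  0.82  0.11]
R 1 0 0.22 [-0.5   0.25  0.91  2.02 -0.24  0.97 -0.2 ]
R 1 0.45 0.119 [-0.57  0.43  0.97  2.18 -0.51  0.78 -0.44]
R 1 0.45 0.22 [-0.59  0.18  0.91  2.08 -0.18  0.95 -0.77]
R 1 0.95 0.119 [-0.69  0.41  1.    2.21 -0.51  0.77 -1.03]
R 1 0.95 0.22 [-0.71  0.16  0.92  2.1  -0.15  0.95 -1.39]
```

```bash
cat >> job.py <<'E'
FL=dict(L=0,R=1)
def approach(s):
    a=ang(s); robot.grip(OPEN,20)
    robot.goto(*pose(s,a,0,.23,FL[s])); robot.move_straight(pose(s,a,0,.17,FL[s])[0],vel=.1)
    F0=robot.sense()["wrist_force"]
    hit=robot.move_straight(pose(s,a,0,Z,FL[s])[0],vel=.06,contact_N=4); robot.sleep(.2)
    st=robot.sense(); print(s,"hit",hit,"F0",F0,"F",st["wrist_force"],"tcp",st["tcp_pos"],"want",pose(s,a,0)[0],"t",st["t"],st["opening"])
E
cat > snap.py <<'E'
import sys,cv2,numpy as np
from plant import robot
I=[]
for n,(r,c) in(("top",(150,220)),("scene",(160,220))):
    I.append(cv2.resize(robot.grab_frame(n)["image"][r:r+150,c:c+200,::-1],None,fx=2,fy=2,interpolation=2))
cv2.imwrite(f"pics/{sys.argv[1]}.png",np.hstack(I))
E
python3 -c "
from job import *
approach('L')"; python3 snap.py l1
```

```text
L hit False F0 [0.09432403 0.35592696 1.00987959] F [ 0.17577398 -0.16996694 -0.33890747] tcp [0.49226295 0.09764706 0.11937667] want [np.float64(0.4920101550900919), np.float64(0.09756812461654883), 0.119] t 4.5917 0.4009940974743403
```

View pics/l1.png

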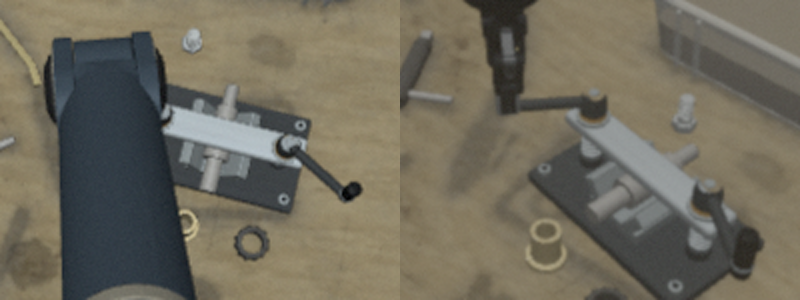

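The fingers are down over the left post with no contact: in the scene half, the post foot is at (510,103), hidden between the fingers. Now I'll sweep, watching the force at each step.

```bash
cat >> job.py <<'E'
def line(s,a,lead,vel,cN=None):
    p,o=pose(s,a,lead,Z,FL[s]); return robot.move_straight(p,vel=vel,attitude=o,contact_N=cN)
def tighten(s,lead=.009,span=1.05):
    a0=a=ang(s); robot.sleep(.2); F0=np.mean([robot.sense()["wrist_force"] for _ in range(3)],0); log=[]
    line(s,a,lead,.03,6); f=force(a,F0); print("first",round(f,2))
    while a0-a<span:
        step=.05 if f<2.6 else .01
        a-=step; hit=line(s,a,lead,.03 if step>.02 else .015,max(2.,8.-f)); f=force(a,F0)
        log.append((round(a0-a,3),round(f,1)))
        if f>6.8 or hit and f>6: break
        if hit: # stiff jump (bedding begins): go on gently from where it stopped
            a+=step/2
    print(log)
    held=0.; H=[]; t0=robot.sense()["t"]; good=None
    while robot.sense()["t"]-t0<12:
        now=robot.sense()["t"]
        if 8.5<f<12.5:
            good=good or now
            if now-good>2.2: break
            robot.sleep(.1)
        else:
            good=None; a-=np.clip((10.3-f)*.0004,-.004,.0025); line(s,a,lead,.01,5)
        f=force(a,F0); H.append(round(f,1))
    print("hold",H,"ang",round(a0-a,3),"t",robot.sense()["t"],"tcp",robot.sense()["tcp_pos"],"cmd",pose(s,a,lead)[0]); return a
E
python3 -c "
from job import *
a=tighten('L')
open('aL','w').write(str(a))"
```

```text
first 0.15
[(np.float64(0.05), np.float64(-0.1)), (np.float64(0.1), np.float64(0.9)), (np.float64(0.15), np.float64(0.4)), (np.float64(0.2), np.float64(0.7)), (np.float64(0.25), np.float64(0.6)), (np.float64(0.3), np.float64(0.3)), (np.float64(0.35), np.float64(0.7)), (np.float64(0.4), np.float64(0.6)), (np.float64(0.45), np.float64(2.0)), (np.float64(0.5), np.float64(4.4)), (np.float64(0.51), np.float64(4.3)), (np.float64(0.52), np.float64(4.2)), (np.float64(0.53), np.float64(4.2)), (np.float64(0.54), np.float64(4.3)), (np.float64(0.55), np.float64(4.4)), (np.float64(0.56), np.float64(4.0)), (np.float64(0.57), np.float64(4.6)), (np.float64(0.58), np.float64(4.3)), (np.float64(0.59), np.float64(4.2)), (np.float64(0.6), np.float64(4.7)), (np.float64(0.61), np.float64(4.2)), (np.float64(0.62), np.float64(4.5)), (np.float64(0.63), np.float64(4.3)), (np.float64(0.64), np.float64(4.3)), (np.float64(0.65), np.float64(4.2)), (np.float64(0.66), np.float64(5.0)), (np.float64(0.67), np.float64(5.1)), (np.float64(0.68), np.float64(6.3)), (np.float64(0.69), np.float64(7.4))]
hold [np.float64(7.2
[... 390 characters left out ...]
9), np.float64(8.6), np.float64(8.7), np.float64(8.4), np.float64(8.8), np.float64(8.6), np.float64(8.5), np.float64(8.9), np.float64(8.8), np.float64(9.0), np.float64(8.7), np.float64(8.9), np.float64(9.2), np.float64(8.5), np.float64(8.9), np.float64(9.1), np.float64(8.9), np.float64(8.4), np.float64(9.2), np.float64(9.6), np.float64(9.2), np.float64(8.8), np.float64(8.8), np.float64(8.5), np.float64(9.1), np.float64(9.1), np.float64(8.8), np.float64(9.7), np.float64(8.6), np.float64(9.0), np.float64(9.1), np.float64(8.8), np.float64(8.7), np.float64(9.4)] ang 0.704 t 25.4583 tcp [0.55088624 0.12440189 0.11817034] cmd [np.float64(0.5536997891996124), np.float64(0.12497028409279046), 0.119]
```

The left screw is seated. At about 0.67 rad of lever rotation the force climbed from 4.3 N to about 9 N and has held steady since. I'll top it up to 10 N for two seconds, then back off, rise and go to the right post.

```bash
sed -i 's/if 8.5<f<12.5/if 9.0<f<12/; s/(10.3-f)\*.0004,-.004,.0025/(10.3-f)*.001,-.004,.003/' job.py
cat >> job.py <<'E'
def release(s,a):
    line(s,a,-.0024,.03); robot.sleep(.2); st=robot.sense(); print("freed F",st["wrist_force"])
    robot.move_straight(pose(s,a,-.0024,.2,FL[s])[0],vel=.12)
E
python3 -c "
from job import *
a=float(open('aL').read())
a-=.0035; line('L',a,.009,.01,5)
H=[]
for i in range(9): robot.sleep(.2); H.append(np.round(robot.sense()['wrist_force'][:2]@-tan(a),1))
print(H)
release('L',a)
approach('R')"; python3 snap.py r1
```

```text
[np.float64(8.8), np.float64(9.6), np.float64(8.9), np.float64(9.7), np.float64(9.4), np.float64(9.1), np.float64(9.1), np.float64(9.1), np.float64(8.7)]
freed F [-0.46557424 -0.25271654  1.21731026]
R hit False F0 [ 0.01562961 -0.17308214  0.16966964] F [-0.0957061  -0.16909747  0.1313337 ] tcp [ 0.46867705 -0.17182039  0.11934258] want [np.float64(0.46842200249048305), np.float64(-0.17177819311621728), 0.119] t 32.4 0.3977739830877608
```

View pics/r1.png

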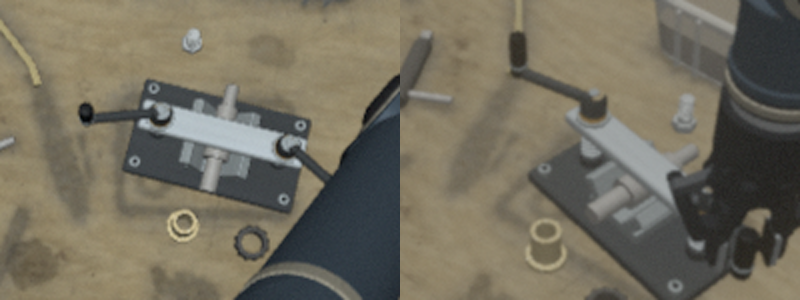

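The left lever now points left in its final position (post at (86,113) in the top half), and the bystanders look unmoved. The fingers straddle the right post at about (742,250) in the scene half. Tighten right.

```bash
python3 -c "
from job import *
np.set_printoptions(legacy='1.25')
a=tighten('R')
open('aR','w').write(str(a))"
```

```text
first -0.53
[(0.05, -0.4), (0.1, 0.1), (0.15, 0.3), (0.2, -0.2), (0.25, 0.0), (0.3, -0.1), (0.35, 0.1), (0.4, 0.5), (0.45, 3.2), (0.46, 4.7), (0.47, 4.4), (0.48, 4.7), (0.49, 4.4), (0.5, 4.4), (0.51, 4.6), (0.52, 3.7), (0.53, 4.3), (0.54, 5.4), (0.55, 6.4), (0.56, 6.7), (0.57, 8.3)]
hold [8.8, 8.8, 9.1, 8.7, 9.5, 9.2, 9.2, 9.2, 9.1, 9.3, 9.0, 9.5, 9.2, 9.0, 9.8, 9.1, 9.8, 9.4, 9.6, 9.0, 9.3, 9.3, 9.3, 9.4, 9.4, 9.7, 8.7, 9.9, 10.0, 9.9, 9.6, 9.6, 9.5, 9.6, 9.6, 10.1, 9.6, 9.3, 9.8, 9.8, 9.5, 9.9, 9.2] ang 0.581 t 47.375 tcp [ 0.4415683  -0.12344828  0.11946869] cmd [0.440704919099229, -0.12122618360814211, 0.119]
```

```bash
python3 -c "
from job import *
release('R',float(open('aR').read()))
p=robot.sense()['tcp_pos']; robot.move_straight([p[0],p[1],.25],vel=.12); robot.sleep(.3)
q=[-1.159,0.469,-0.049,1.532,0.024,1.141,-0.082]; robot.move_joints(q)
print(robot.sense()['t'],robot.sense()['wrist_force'])"; python3 snap.py end
```

```text
freed F [0.61526219 0.08445003 0.15694961]
52.4833 [ 0.2652543  -0.3970651   0.33474422]
```

View pics/end.png

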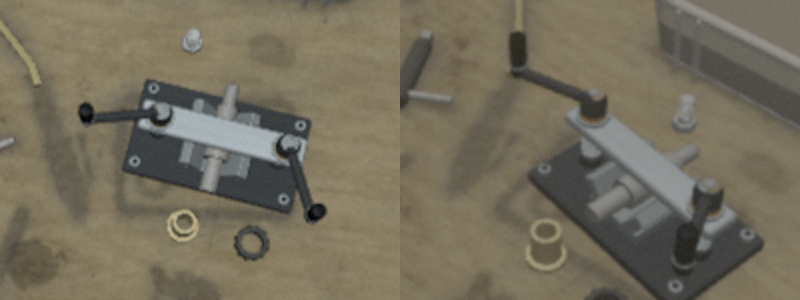

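Both levers are in their tightened directions, with posts at (86,113) and (316,212) in the top half. The bush, nut and bolt are undisturbed and the arm is clear.

```bash
python3 -c "
from plant import robot
print(robot.close_job())"
```

```text
the job is handed in; nothing more can be done
None
```

I tightened the left screw and then the right one to their dead stops, held each at about 9 to 10 N for over two seconds, let go with the arm clear, and handed the job in at about 53 s; hand-in returned no verdict.

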